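# Pass a hub bolt through the flap of the passed-parts chute

## Robot

A 6-joint arm with a two-finger parallel gripper is mounted at the origin on the work surface. World frame = base frame: x ahead of the robot, y to its left, z up, the work surface at z = 0. Lengths are in m, angles in rad, forces in N, time in s.
With the tool pointing down it reaches from about 0.375 to 0.975 m from the base axis. Payload 3.8 kg.
Tool frame: the origin (TCP) lies at the very end of the fingers, on their centre line; the grasp point (between the pads) lies 19 mm behind it; z points along the fingers, y is the direction in which the jaws open and shut (so a half turn about z gives the same grasp; the last joint's range is limited). The gripper opens to 85 mm and grips with 20 to 120 N. Pads are 22 mm wide; open, the fingers measure 114 mm over their backs; the gripper's body (76 mm by 85 mm) begins 54 mm behind the grasp point. The pads swing forward as they close: fully open they stand 13 mm farther back than shut.
Start: joints at [1.119, 0.264, 1.604, -0, 1.274, -0.037], TCP at [0.272, 0.618, 0.231] pointing down, gripper open.
Joint ranges: [-2.63, 2.63], [-0.94, 2.18], [0.31, 2.57], [-1.31, 4.45], [0, 2.66], [-2.55, 2.55]. Speed limits (rad/s): [2.57, 2.57, 3.14, 3.14, 3.14, 3.14].

## Interface

Orientations are given as a rotation vector (axis times angle).
In Python, from workcell import bot, read_camera, finish_job gives the robot as it stands. The module is installed in compiled form; this text tells all that it offers.
- The arm moves only by the tool servo_tool, never from a script. Its argument "targets" is text: rows parted by semicolons, each of 7 numbers parted by spaces: the turn, a rotation vector about the tool's x, y, z in rad, then the shift along the tool's x, y, z in mm, then the finger opening in mm, from 0 to 85.4. In form: wx wy wz x y z gripper; .... A call has 1 to 8 rows; each row shifts and turns the pose as measured when the row begins, along the tool's axes as they then stand; what a row does not reach is not made up. A row lasts 1/12 s, in which the tool goes at most 41.7 mm and 7.16 degrees, less where a joint would pass 70% of its speed; a pose out of reach is approached as far as the arm can. A call is refused whole if a number of a shift passes 41.7 or a number of a turn 0.125, either way. A call with a gripper value outside its range is refused whole. The fingers move at their own pace and stop on an object; "newtons" is the grip in N (left out, the last holds). Time passes only in rows, so rows that do not move let the fingers close. It gives the time, the measured TCP pose, the force and the opening at its end, in the units of the state.
- bot.read_state(): the state, without advancing time (a new reading comes with each control period).
- read_camera(name): name is "scene" or "top" or "wrist"; returns a dict with "image" (384x512x3 uint8, red, green, blue), "mtx" (3x3 intrinsics, pixels), "k1" (the pictures are not rectified: a ray, as slopes to the right and down, at radius r is drawn at 1 + k1 r^2 times it, then the intrinsics apply), "eye" and "orientation" of the camera in the world; the wrist camera has in their place "T_tool_cam" (4x4, takes a point from camera to tool coordinates, whose origin is the TCP and whose axes are the flange's). Camera axes: x right, y up, looking along -z (the intrinsics and any distortion apply to the point x, -y, -z); pixel columns grow to the right and rows downward; lengths in m; the calibration is good to about 2 mm. A picture is of the moment at which its call begins: read the wrist's pose just before it. There is no depth.
- finish_job(): hands the job in, once; it reports no verdict.
The state is a dict: "time": time; "q": joint angles; "joint_vel": joint speeds; "joint_torque": joint torques, N m; "tool_pos": TCP position; "tcp_rot": TCP orientation; "wrist_force": force on the tool from outside, world axes, zero at the start; "torque": the same for the moment, N m; "width": opening from 0.0 (shut) to 1.0 (fully open).
Only numpy, scipy, OpenCV 4.12 (cv2) and the standard library are available. Lean on these libraries where they do the work, as an engineer would, in place of code of your own. Each camera call takes 0.05 s, during which the arm holds its last target.

## Task

The bronze bolt on the chute's loading deck has passed inspection. Push it along the deck, steadily and without lifting it, nose first through the yellow gravity flap until it tips over the sill and slides down into the catch tray, then draw the fingers back out so that the flap swings shut behind it. Do not disturb the magnifier lamp, the tab washer or the ceramic puck.

Things in the scene. Friction and masses are not known exactly. Their poses are not given: they have to be found in the camera images.
- chute: Grey sheet-metal chute fixed to the table. Origin: on the table directly under the closed flap, on the centre line; z up; +x is the way the bolt travels (away from the robot, turned up to 0.3 rad either way). x and z below are in this frame, in mm. Chute and flap are slippery (friction about 0.2).
- deck_rear (a point): Middle of the open rear end of the loading deck, on its surface, x = -190. The steel deck is level, top at z = 80, from here to the sill at x = -14, and 76 clear between two rails 4 thick that stand 16 above it (top z = 96) from x = -190 to -28.
- hinge (a point): Middle of the flap's hinge pin, an 8 mm thick bar across the doorway at x = 0, z = 136. The doorway is 76 wide between two cheek plates 4 thick (x = -28 to 50, top z = 143); a thin tie bar joins their tops at x = 43, z = 140 to 143. Fingertips leaning a little forward pass under the pin.
- sill (a point): Middle of the sill, the far edge of the level deck, x = -14, z = 80. From here a slope (15 degrees for the first 8 mm, then 30) falls under the flap to the level floor of the catch tray (x = 108 to 225, z = 12), whose walls reach z = 50.
- flap (a joint): Yellow aluminium flap, 68 wide, 3 thick, 35 g, hung from the hinge pin; its lower edge hangs at z = 79.5, 5 mm above the slope. 0 = hanging shut against its stop; grows as the lower edge swings forward (+x of the chute) and up, to 1.35 rad. It opens only that way, weighs almost nothing to push and falls shut by gravity when nothing holds it up.
- bolt: Tarnished bronze hexagon-head bolt, 280 g, 83 mm long: head 30 across flats, 13 thick; shank 20 in diameter, 70 long. Lies on the deck roughly along it (within 0.15 rad and 15 mm of the centre line), head towards the robot, nose to the flap. Origin: on the deck under its mid length; x from head to nose. 
- bolt_head (a point): Centre of the flat end face of the bolt's head, the face to push on, 16 mm above the deck. The bolt's nose tips down over the sill while this face is still about 50 mm short of the flap; the shoulder of the head then catches on the sill and must be pushed over it: with this face about level with the flap the bolt slides off by itself.
- bolt_mid (a point): Point on the bolt's axis at mid length, 41.5 mm from the head's end face, 13 mm above the deck as it lies.
- bolt_nose (a point): Centre of the free end of the bolt's shank.
- lamp: Bench magnifier lamp, loose, 3.2 kg, to the right of the chute: dark round foot 170 mm across, column 300 high with a ribbed black knob, and a cream magnifier head 124 across at 310 to 340 mm height, its centre 155 mm from the column. Origin: centre of the foot on the table; x points from the column to the head. To be left alone.
- puck: Cream ceramic surface plate puck, 64 mm across, 24 high, on the table beside the chute. Origin: centre of its underside. To be left alone.
- washer: Steel tab washer lying on the table beside the chute, 45 mm across, 4 thick, with a tab 42 mm long from the centre along its x, turned up 12 mm at the end. Origin: centre of its underside. To be left alone.
Mind the look-alikes: they are no part of the job. There is more than one size of the bolt; the one meant has the size given above.

How it is judged:
On the way, in this order (a step that is already met when the one before it is completed fails the run):
1. the bolt, lying on the deck, has pushed the flap open and its nose is through the doorway while its head is still outside (value of joint flap above 0.3 rad and x of bolt_nose in the frame of chute above 0.015 m and x of bolt_head in the frame of chute below -0.002 m), for 0.05 s.
2. the whole bolt, head included, is past the flap (x of bolt_head in the frame of chute above 0.004 m and x of bolt_nose in the frame of chute above 0.05 m), for 0.1 s.
At the end, for the whole second after the job is handed in: The bolt lies at rest in the catch tray (its middle 90 to 225 mm beyond the flap, between the walls, below 55 mm), the flap hangs shut (within 0.06 rad), the lamp, puck and washer stand within 15 mm of where they were (x of bolt_mid in the frame of chute between 0.09 and 0.225 m and y of bolt_mid in the frame of chute between -0.038 and 0.038 m and z of bolt_mid in the frame of chute below 0.055 m and linear speed of bolt below 0.02 m/s and value of joint flap below 0.06 rad and distance of each of lamp, puck, washer from where it was at the start of the episode below 0.015 m); the robot touches nothing.
It fails at once if the bolt is lifted (its middle more than 15 mm above its lying height) (z of bolt_mid in the frame of chute above 0.108 m).
It fails at once if the bolt is knocked or flicked along the deck (faster than 0.4 m/s before its middle reaches the flap) (x of bolt_mid in the frame of chute below 0 m and linear speed of bolt above 0.4 m/s).
It fails at once if the lamp, puck or washer is disturbed (moved more than 15 mm) (distance of any of lamp, puck, washer from where it was at the start of the episode above 0.015 m).
It also fails if it takes over 35 s, if anything falls off the work surface, if the arm or the gripper's body presses on something with over 40 N, if the wrist force passes 120 N, or if a joint passes its speed limit or range.

## Working session

There is one attempt and no reset: what is moved stays moved. The work goes in short steps, Python scripts to look and compute and a tool call to move; the robot and the scene stay as the last step left them, time stands still between calls to the robot, and variables do not carry over. Pictures are saved under pics/ and viewed, and the job is handed in when it is done.

Besides the shell and the picture viewer there is one more tool, called after "Call:" in YAML: its name, and indented under it one key for each argument. servo_tool: Moves the arm, as the interface text tells. Its arguments: {"type":"object","properties":{"targets":{"type":"string"},"newtons":{"type":"number"}},"required":["targets"]}

```bash
mkdir -p pics; python3 - <<'E'
from workcell import bot, read_camera
import cv2,pickle
s=bot.read_state(); print(s)
d={}
for n in ["scene","top","wrist"]:
    c=read_camera(n); d[n]=c
    cv2.imwrite(f"pics/{n}0.png",cv2.cvtColor(c["image"],cv2.COLOR_RGB2BGR))
    print(n,{k:v for k,v in c.items() if k!="image"})
pickle.dump((s,d),open("c0.pkl","wb"))
E
```

```text
{'time': 0.0, 'q': array([ 1.11908627e+00,  2.64719061e-01,  1.60537721e+00,  3.64317982e-05,
        1.27368034e+00, -3.69120713e-02]), 'joint_vel': array([ 4.93603500e-04, -6.66136995e-04, -1.29746837e-04, -1.12796801e-05,
       -2.65130475e-04,  1.33808616e-03]), 'joint_torque': array([-3.07379232e-04, -5.15113378e+01, -3.67318547e+01, -1.25269262e-04,
        1.30966731e-02, -1.07934235e-05]), 'tool_pos': array([0.27170999, 0.61710702, 0.22998325]), 'tcp_rot': array([-0.64680245, -3.07371254,  0.00331485]), 'wrist_force': array([0.66952152, 0.26848156, 0.41825177]), 'torque': array([-0.00946269, -0.05566903, -0.03950761]), 'width': 0.9999626501204247}
scene {'mtx': array([[357.21274893,   0.        , 253.10202671],
       [  0.        , 357.21274893, 189.07400151],
       [  0.        ,   0.        ,   1.        ]]), 'k1': 0.011185135364268803, 'eye': array([ 1.01978802, -0.56739854,  0.74224565]), 'orientation': array([0.73785581, 0.28586617, 0.6823517 ])}
top {'mtx': array([[376.54631396,   0.        , 254.65419493],
       [  0.        , 376.54631396, 192.12584899],
       [  0.        ,   0.        ,   1.        ]]), 'k1': -0.09607307906921987, 'eye': array([ 0.4230707 , -0.10301565,  1.10630751]), 'orientation': array([ 0.15773821, -0.1355849 , -1.5572611 ])}
wrist {'mtx': array([[317.61138693,   0.        , 255.47224097],
       [  0.        , 317.61138693, 189.38305282],
       [  0.        ,   0.        ,   1.        ]]), 'k1': -0.06284522897517351, 'T_tool_cam': array([[ 7.34076584e-04,  9.45140196e-01,  3.26664157e-01,
         8.48239953e-02],
       [ 9.99999690e-01, -6.00311101e-04, -5.10304545e-04,
        -5.88421334e-04],
       [-2.86209218e-04,  3.26664430e-01, -9.45140343e-01,
        -1.42605601e-01],
       [ 0.00000000e+00,  0.00000000e+00,  0.00000000e+00,
         1.00000000e+00]])}
```

View pics/scene0.png

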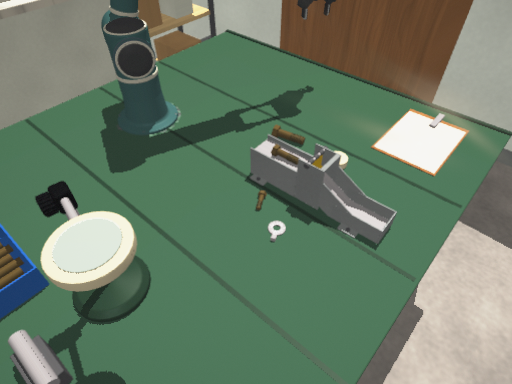

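View pics/top0.png

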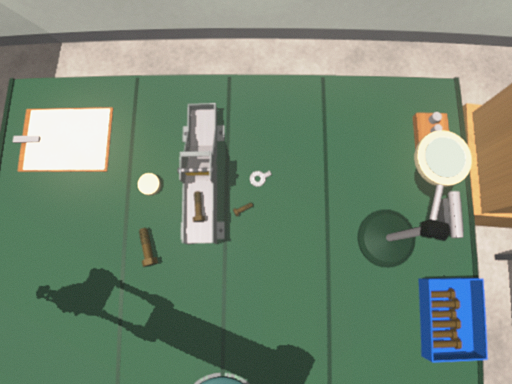

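View pics/wrist0.png

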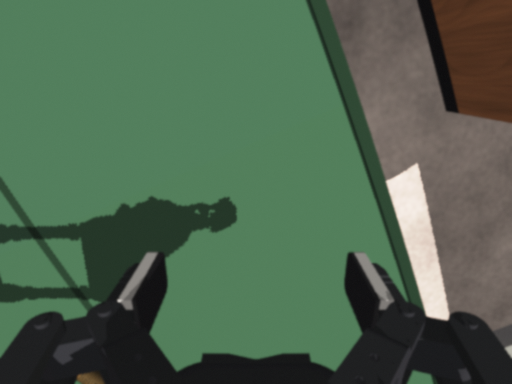

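Candidates: the bolt on the deck at top (198,207), a larger one on the table at (147,247), a small one at (243,209), and a box of bolts at (445,320). The one on the deck fits the description. I'll enlarge to confirm.

```bash
cat > h.py <<'E'
import numpy as np,cv2,pickle
from scipy.spatial.transform import Rotation as R
def Tcam(c,s=None):
    if "eye" in c: 
        return R.from_rotvec(c["orientation"]).as_matrix(),np.array(c["eye"])
    T=c["T_tool_cam"]; Rt=R.from_rotvec(s["tcp_rot"]).as_matrix()
    return Rt@T[:3,:3], s["tool_pos"]+Rt@T[:3,3]
def proj(c,P,s=None):
    Rm,e=Tcam(c,s); p=(np.atleast_2d(P)-e)@Rm
    x=p[:,0]/-p[:,2]; y=-p[:,1]/-p[:,2]; r2=x*x+y*y; f=1+c["k1"]*r2
    K=c["mtx"]; return np.c_[K[0,0]*x*f+K[0,2],K[1,1]*y*f+K[1,2]]
def ray(c,uv,s=None):
    Rm,e=Tcam(c,s);K=c["mtx"]
    q=cv2.undistortPoints(np.array([[uv]],float),K,np.array([c["k1"],0,0,0]))[0,0]
    # undistort model: x_d=x(1+k1 r^2) same
    return e,Rm@np.array([q[0],-q[1],-1])
def atz(c,uv,z,s=None):
    e,d=ray(c,uv,s); return e+d*(z-e[2])/d[2]
def crop(c,u0,v0,w,h,k,name):
    im=cv2.cvtColor(c["image"],cv2.COLOR_RGB2BGR)[v0:v0+h,u0:u0+w]
    cv2.imwrite(name,cv2.resize(im,None,fx=k,fy=k,interpolation=cv2.INTER_CUBIC))
E
python3 - <<'E'
from h import *
s,d=pickle.load(open("c0.pkl","rb"))
crop(d["top"],135,95,130,155,5 if 0 else 3.8,"pics/topc.png")
crop(d["scene"],235,115,170,130,4.6,"pics/scc.png")
t=d["top"]
for n,uv,z in [("rearL",(182,242),.08),("rearR",(215,242),.08),("boltnose",(197,194),.09),("head",(198,220),.095),("puck",(149,184),.024),("washer",(257,179),0),("lamp foot",(387,238),0),("small",(243,209),0),("big",(147,247),0)]:
    print(n,atz(t,uv,z).round(4))
E
```

```text
rearL [0.4773 0.1093 0.08  ]
rearR [0.4785 0.0189 0.08  ]
boltnose [0.6089 0.0712 0.09  ]
head [0.5364 0.065  0.095 ]
puck [0.6501 0.2276 0.024 ]
washer [ 0.6726 -0.093   0.    ]
lamp foot [ 0.4975 -0.4779  0.    ]
small [ 0.5811 -0.0522  0.    ]
big [0.4653 0.2297 0.    ]
```

View pics/topc.png

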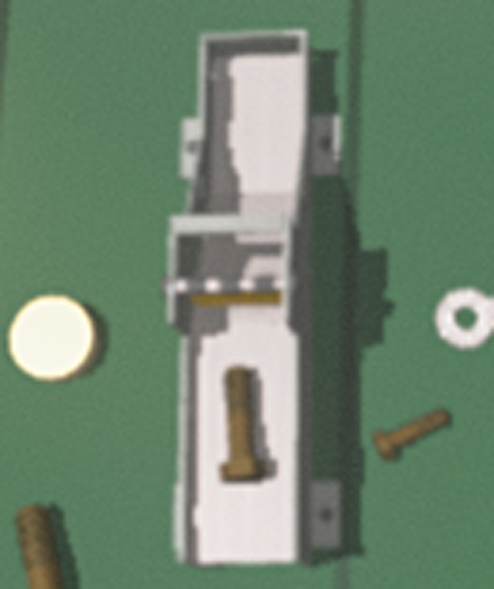

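View pics/scc.png

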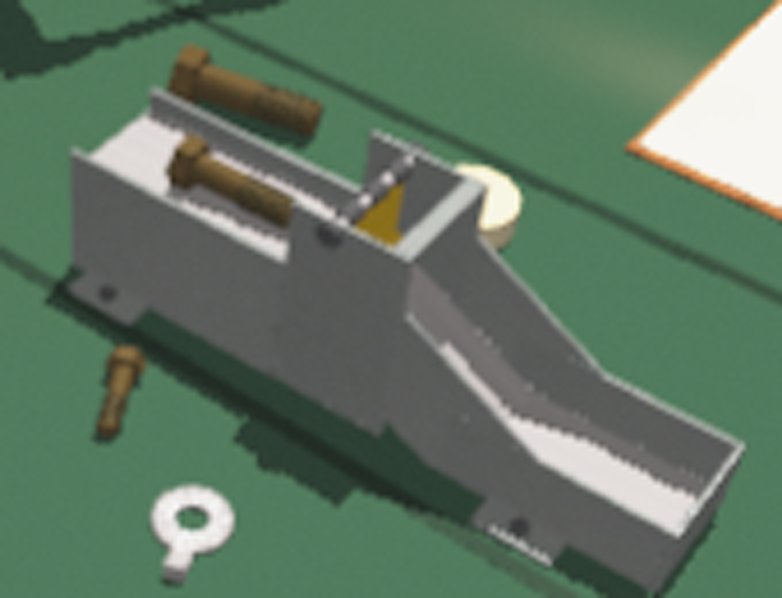

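```bash
cat > fit.py <<'E'
from h import *
from scipy.optimize import least_squares
s,d=pickle.load(open("c0.pkl","rb"))
T=[((229+0,42,50),(203,34)),((229,-42,50),(306,31)),((-190,42,96),(177,562)),((-190,-42,96),(301,562)),
((-28,42,143),(168,322)),((-28,-42,143),(291,322)),((50,42,143),(171,217)),((50,-42,143),(293,215))]
S=[((-28,-42,143),(290,200)),((50,-42,143),(408,263)),((-28,42,143),(374,131)),((50,42,143),(485,184)),
((229,42,50),(744,446)),((229,-42,50),(684,536)),((-190,-42,96),(72,150)),((-190,42,96),(155,90))]
Tp=np.array([t[0] for t in T])/1e3;Tu=np.array([t[1] for t in T])/3.8+[135,95]
Sp=np.array([t[0] for t in S])/1e3;Su=np.array([t[1] for t in S])/4.6+[235,115]
def W(p,P):
    c,sn=np.cos(p[2]),np.sin(p[2]); P=np.atleast_2d(P)
    return np.c_[p[0]+c*P[:,0]-sn*P[:,1],p[1]+sn*P[:,0]+c*P[:,1],P[:,2]]
def inv(p,P):
    c,sn=np.cos(p[2]),np.sin(p[2]); d_=np.atleast_2d(P)-[p[0],p[1],0]
    return np.c_[c*d_[:,0]+sn*d_[:,1],-sn*d_[:,0]+c*d_[:,1],d_[:,2]]
f=lambda p:np.r_[(proj(d["top"],W(p,Tp))-Tu).ravel(),(proj(d["scene"],W(p,Sp))-Su).ravel()]
if __name__=="__main__":
    r=least_squares(f,[.66,.06,0],loss="soft_l1"); print(r.x,f(r.x).reshape(-1,2).round(2))
    for m in (0,1):
        g=lambda p:f(p)[16*m:16*m+16]; print(least_squares(g,[.66,.06,0]).x)
    p=r.x; print("rear",W(p,[-.19,0,.08]),"hinge",W(p,[0,0,.136]))
    t=d["top"]
    U=lambda u:np.array(u)/3.8+[135,95]
    for n,u,z in [("noseTop",(238,367),.1),("headtop rear",(245,481),.11),("headL",(222,478),.09),("headR",(264,474),.09)]:
        print(n,inv(p,atz(t,U(u),z)).round(4))
E
python3 fit.py
```

```text
[0.66766879 0.06918167 0.02626587] [[-0.42 -0.89]
 [ 0.14 -0.86]
 [ 0.35 -0.95]
 [-1.14 -1.37]
 [ 0.2  -0.54]
 [-0.49 -1.18]
 [ 0.09 -1.3 ]
 [-0.82 -1.5 ]
 [-1.06 -0.09]
 [-0.62 -0.63]
 [-1.3  -0.92]
 [ 0.1  -0.52]
 [-0.41 -0.48]
 [-2.26  0.27]
 [-1.63 -0.25]
 [-1.46 -0.97]]
[0.66462015 0.06832744 0.02653353]
[0.67056877 0.06977727 0.02733154]
rear [[0.47773432 0.06419173 0.08      ]] hinge [[0.66766879 0.06918167 0.136     ]]
noseTop [[-0.0539  0.0003  0.1   ]]
headtop rear [[-0.1374 -0.0072  0.11  ]]
headL [[-0.1327  0.0126  0.09  ]]
headR [[-0.1303 -0.0177  0.09  ]]
```

The deck bolt is confirmed at about 83 mm long. It lies at chute x ≈ -137 to -54, nearly on the centre line. The large bolt, small bolt and box bolts are decoys. Next I'll plan the approach.

```bash
cat > plan.py <<'E'
from fit import *
from workcell import bot
def target(p,cx,cy,z,th):
    Rc=R.from_euler("z",p[2]).as_matrix()
    zt=Rc@np.array([np.sin(th),0,-np.cos(th)])
    # tool y = -chute y  => x = y cross z forward
    yt=Rc@np.array([0,-1,0]); xt=np.cross(yt,zt)
    return W(p,[cx,cy,z])[0],np.c_[xt,yt,zt]
def plan(pos,Rg,N=None,grip=0,step=38,ang=.118):
    s=bot.read_state(); R0=R.from_rotvec(s["tcp_rot"]).as_matrix(); p0=s["tool_pos"]
    w=R.from_matrix(R0.T@Rg).as_rotvec()
    dist=np.linalg.norm(pos-p0)*1e3
    n=N or int(max(1,np.ceil(dist/step),np.ceil(np.abs(w).max()/ang)))
    print("rows",n,"dist",dist.round(1),"ang",w.round(3))
    out=[]
    for i in range(n):
        Ri=R0@R.from_rotvec(w*i/n).as_matrix()
        v=Ri.T@((pos-p0)/n)*1e3
        out.append(" ".join(f"{a:.3f}" for a in w/n)+" "+" ".join(f"{a:.1f}" for a in v)+f" {grip}")
    print("; ".join(out))
def where(p):
    s=bot.read_state(); Rt=R.from_rotvec(s["tcp_rot"]).as_matrix(); z=R.from_euler("z",-p[2]).apply(Rt[:,2])
    print("t",round(s["time"],2),"chute",(inv(p,s["tool_pos"])[0]*1e3).round(1),"zax",z.round(3),"x",Rt[:,0].round(3),"F",s["wrist_force"].round(1),"w",round(s["width"],3))
P0=np.array([0.6675,0.0690,0.0265])
E
python3 - <<'E'
from plan import *
where(P0)
plan(*target(P0,-.215,0,.235,.42))
E
```

```text
t 0.15 chute [-381.1  558.5  230.2] zax [-0.001 -0.002 -1.   ] x [-0.915  0.403  0.   ] F [ 1.5 -0.2 -0.6] w 0.999
rows 23 dist 582.7 ang [-0.565  0.129  2.648]
-0.025 0.006 0.115 -16.9 -18.9 -0.2 0; -0.025 0.006 0.115 -19.0 -16.8 -0.7 0; -0.025 0.006 0.115 -20.8 -14.5 -1.2 0; -0.025 0.006 0.115 -22.3 -12.0 -1.7 0; -0.025 0.006 0.115 -23.5 -9.3 -2.0 0; -0.025 0.006 0.115 -24.4 -6.5 -2.4 0; -0.025 0.006 0.115 -24.9 -3.6 -2.6 0; -0.025 0.006 0.115 -25.2 -0.6 -2.8 0; -0.025 0.006 0.115 -25.1 2.3 -2.9 0; -0.025 0.006 0.115 -24.6 5.3 -3.0 0; -0.025 0.006 0.115 -23.8 8.1 -3.0 0; -0.025 0.006 0.115 -22.7 10.9 -2.9 0; -0.025 0.006 0.115 -21.3 13.5 -2.7 0; -0.025 0.006 0.115 -19.6 15.9 -2.4 0; -0.025 0.006 0.115 -17.6 18.1 -2.1 0; -0.025 0.006 0.115 -15.4 20.1 -1.7 0; -0.025 0.006 0.115 -13.0 21.7 -1.3 0; -0.025 0.006 0.115 -10.4 23.1 -0.8 0; -0.025 0.006 0.115 -7.6 24.2 -0.3 0; -0.025 0.006 0.115 -4.8 24.9 0.3 0; -0.025 0.006 0.115 -1.9 25.2 0.9 0; -0.025 0.006 0.115 1.0 25.3 1.5 0; -0.025 0.006 0.115 3.9 25.0 2.1 0
```

```bash
sed -i 's/np.array(\[0,-1,0\])/np.array([0,1,0])/' plan.py; python3 - <<'E'
from plan import *
plan(*target(P0,-.225,0,.235,.42))
E
```

```text
rows 16 dist 579.9 ang [-0.094 -0.414 -0.434]
-0.006 -0.026 -0.027 -23.7 -27.4 -0.3 0; -0.006 -0.026 -0.027 -23.0 -28.0 0.2 0; -0.006 -0.026 -0.027 -22.2 -28.6 0.6 0; -0.006 -0.026 -0.027 -21.4 -29.2 1.0 0; -0.006 -0.026 -0.027 -20.6 -29.8 1.4 0; -0.006 -0.026 -0.027 -19.7 -30.4 1.7 0; -0.006 -0.026 -0.027 -18.8 -30.9 2.0 0; -0.006 -0.026 -0.027 -17.9 -31.4 2.3 0; -0.006 -0.026 -0.027 -17.0 -31.9 2.6 0; -0.006 -0.026 -0.027 -16.1 -32.4 2.8 0; -0.006 -0.026 -0.027 -15.1 -32.8 3.0 0; -0.006 -0.026 -0.027 -14.1 -33.2 3.2 0; -0.006 -0.026 -0.027 -13.1 -33.6 3.4 0; -0.006 -0.026 -0.027 -12.1 -34.0 3.5 0; -0.006 -0.026 -0.027 -11.1 -34.3 3.6 0; -0.006 -0.026 -0.027 -10.1 -34.6 3.7 0
```

Call:
servo_tool:
  targets: "-0.006 -0.026 -0.027 -24 -27 0 0; -0.006 -0.026 -0.027 -23 -28 0 0; -0.006 -0.026 -0.027 -22 -29 0 0; -0.006 -0.026 -0.027 -21 -29 1 0; -0.006 -0.026 -0.027 -21 -30 1 0; -0.006 -0.026 -0.027 -20 -30 2 0; -0.006 -0.026 -0.027 -19 -31 2 0; -0.006 -0.026 -0.027 -18 -31 2 0"

```text
time: 0.82
tool_pos: [0.3596, 0.3353, 0.2279]
tcp_rot: [0.261, 2.913, -0.003]
wrist_force: [0.8, 0.6, 0.2]
width: 0.003
```

```bash
python3 - <<'E'
from plan import *
where(P0)
plan(*target(P0,-.225,0,.235,.42))
E
```

```text
t 0.82 chute [-300.7  274.3  227.9] zax [ 0.214 -0.027 -0.976] x [-0.961  0.176 -0.215] F [0.8 0.6 0.2] w 0.003
rows 8 dist 284.7 ang [-0.047 -0.201 -0.199]
-0.006 -0.025 -0.025 -16.1 -31.7 2.1 0; -0.006 -0.025 -0.025 -15.3 -32.1 2.3 0; -0.006 -0.025 -0.025 -14.4 -32.4 2.5 0; -0.006 -0.025 -0.025 -13.5 -32.8 2.6 0; -0.006 -0.025 -0.025 -12.7 -33.1 2.8 0; -0.006 -0.025 -0.025 -11.8 -33.5 2.9 0; -0.006 -0.025 -0.025 -10.9 -33.8 3.0 0; -0.006 -0.025 -0.025 -9.9 -34.0 3.0 0
```

Call:
servo_tool:
  targets: "-0.006 -0.025 -0.025 -16 -32 2 0; -0.006 -0.025 -0.025 -15 -32 2 0; -0.006 -0.025 -0.025 -14 -33 2 0; -0.006 -0.025 -0.025 -14 -33 3 0; -0.006 -0.025 -0.025 -13 -33 3 0; -0.006 -0.025 -0.025 -12 -34 3 0; -0.006 -0.025 -0.025 -11 -34 3 0; -0.006 -0.025 -0.025 -10 -34 3 0"

```text
time: 1.48
tool_pos: [0.4434, 0.0497, 0.2351]
tcp_rot: [-0.065, 2.709, 0.005]
wrist_force: [0.9, 0.4, -0.6]
width: -0.005
```

```bash
python3 - <<'E'
from plan import *
from workcell import read_camera
where(P0)
s=bot.read_state(); c=read_camera("wrist"); pickle.dump((s,c),open("w1.pkl","wb"))
crop(c,0,0,512,384,1.5,"pics/w1.png")
where(P0)
E
```

```text
t 1.48 chute [-224.6  -13.4  235.1] zax [ 0.419  0.002 -0.908] x [-0.907 -0.045 -0.419] F [ 0.9  0.4 -0.6] w -0.005
t 1.53 chute [-223.6  -21.6  235.1] zax [ 0.42  -0.006 -0.908] x [-0.907 -0.042 -0.42 ] F [ 0.2 -2.1 -0.1] w 0.0
```

View pics/w1.png

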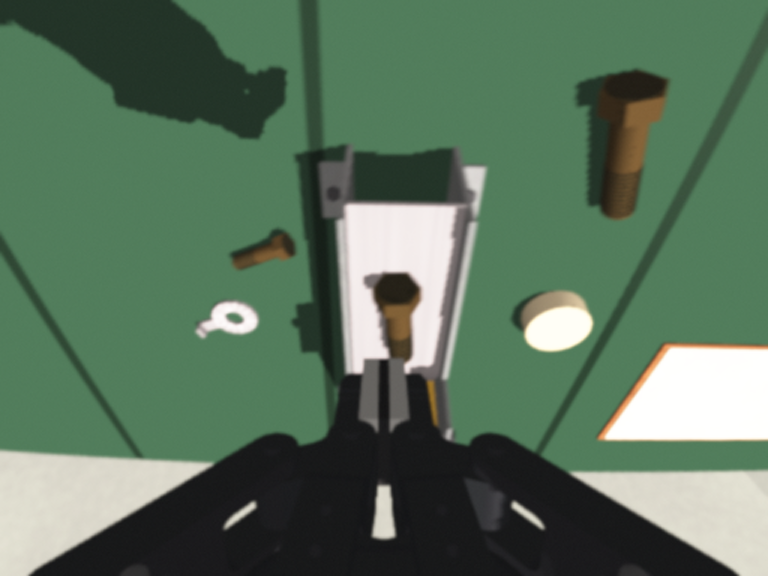

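The picture shows the deck with the bolt's head at (397,290), beyond the closed fingertips at (384,365), the small bolt at (265,250), the washer at (232,318) and the puck at (556,320). The arm was still settling, so I'll correct the offset, hold still and look again.

```bash
python3 - <<'E'
from plan import *
where(P0)
plan(*target(P0,-.215,0,.20,.47),N=3)
E
```

```text
t 1.53 chute [-223.6  -21.6  235.1] zax [ 0.42  -0.006 -0.908] x [-0.907 -0.042 -0.42 ] F [ 0.2 -2.1 -0.1] w 0.0
rows 3 dist 42.1 ang [-0.006 -0.037  0.018]
-0.002 -0.012 0.006 2.2 7.3 11.8 0; -0.002 -0.012 0.006 2.4 7.3 11.8 0; -0.002 -0.012 0.006 2.5 7.2 11.7 0
```

Call:
servo_tool:
  targets: "-0.002 -0.012 0.006 2 8 12 0; -0.002 -0.012 0.006 2 8 12 0; -0.002 -0.012 0.006 2 8 12 0; 0 0 0 0 0 0 0; 0 0 0 0 0 0 0; 0 0 0 0 0 0 0"

```text
time: 2.03
tool_pos: [0.454, 0.0558, 0.1991]
tcp_rot: [-0.005, 2.67, 0.001]
wrist_force: [0.6, -0.8, 0.8]
width: -0.001
```

```bash
python3 - <<'E'
from plan import *
from workcell import read_camera
where(P0)
s=bot.read_state(); c=read_camera("wrist"); pickle.dump((s,c),open("w2.pkl","wb"))
crop(c,170,60,200,200,3,"pics/w2.png")
where(P0)
c2=dict(c);im=c["image"].copy()
bl=lambda x,y,z:W(P0,np.array([x,y,z])/1e3)
for x,y,z in [(-190,38,80),(-190,-38,80),(-190,42,96),(-190,-42,96),(-28,42,143),(-28,-42,143),(-14,0,80)]:
    u=proj(c,bl(x,y,z),s)[0]; print((x,y,z),u.round(1),((u-[170,60])*3).round(0))
E
```

```text
t 2.03 chute [-213.8   -7.5  199.1] zax [ 0.454 -0.011 -0.891] x [-0.891 -0.003 -0.454] F [ 0.6 -0.8  0.8] w -0.001
t 2.08 chute [-213.5   -7.5  199.6] zax [ 0.455 -0.01  -0.891] x [-0.891 -0.003 -0.455] F [ 0.3 -0.2 -0.2] w -0.002
(-190, 38, 80) [311.4 145.4] [424. 256.]
(-190, -38, 80) [219.6 147. ] [149. 261.]
(-190, 42, 96) [318.9 157.9] [447. 294.]
(-190, -42, 96) [213.  159.7] [129. 299.]
(-28, 42, 143) [306.1 303.3] [408. 730.]
(-28, -42, 143) [227.3 304.2] [172. 733.]
(-14, 0, 80) [265.4 259.6] [286. 599.]
```

View pics/w2.png

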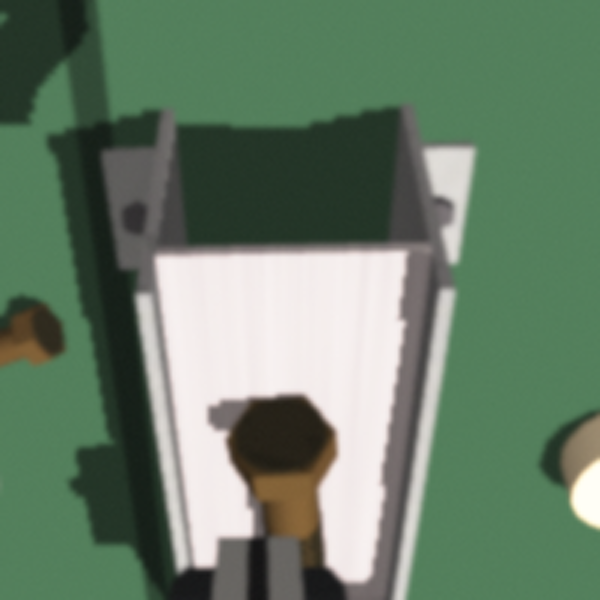

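```bash
cat > fit2.py <<'E'
from plan import *
s2,c2=pickle.load(open("w2.pkl","rb"))
V=[((-190,38,80),(155,254)),((-190,-38+76-76,80),(155,254))]
Vp=np.array([(-190,38,80),(-190,-38,80),(-190,42,96),(-190,-42,96)])/1e3
Vu=np.array([(428,246),(155,252),(455,290),(135,293)])/3+[170,60]
g=lambda p:(proj(c2,W(p,Vp),s2)-Vu).ravel()
h=lambda p:np.r_[f(p)[:16],f(p)[16:],g(p)*1.0]
r=least_squares(h,P0,loss="soft_l1"); print(r.x, g(r.x).round(1))
rt=least_squares(lambda p:np.r_[f(p)[:16],g(p)],P0); print(rt.x)
P1=r.x
uv=np.array((282,435))/3+[170,60]
for p in (r.x,rt.x): print("head face",inv(p,atz(c2,uv,.096,s2))*1e3)
# shank exit line: centre of shank at crop (292,520)
for q,z in (((291,500),.1),((297,545),.1)):
    print("shank top",inv(P1,atz(c2,np.array(q)/3+[170,60],z,s2))*1e3)
E
python3 fit2.py
```

```text
[0.66588061 0.06961229 0.02140399] [ 0.9  2.  -0.3  1.2 -0.5 -0.1 -0.2  0.3]
[0.66496116 0.06923993 0.02019813]
head face [[-132.79621096   -3.00016639   96.        ]]
head face [[-131.86571235   -2.80658073   96.        ]]
shank top [[-1.05321882e+02 -9.73567234e-02  1.00000000e+02]]
shank top [[-79.84664826   2.20010317 100.        ]]
```

```bash
echo 'P1=np.array([0.6655,0.0694,0.0212])' >> plan.py; python3 - <<'E'
from plan import *
where(P1)
plan(*target(P1,-.172,-.001,.110,.47),N=6)
E
```

```text
t 2.08 chute [-211.4   -9.   199.6] zax [ 0.455 -0.008 -0.891] x [-0.891 -0.003 -0.455] F [ 0.3 -0.2 -0.2] w -0.002
rows 6 dist 98.2 ang [-0.008  0.002 -0.016]
-0.001 0.000 -0.003 1.0 1.5 16.3 0; -0.001 0.000 -0.003 1.0 1.4 16.3 0; -0.001 0.000 -0.003 0.9 1.4 16.3 0; -0.001 0.000 -0.003 0.9 1.4 16.3 0; -0.001 0.000 -0.003 0.9 1.4 16.3 0; -0.001 0.000 -0.003 0.9 1.4 16.3 0
```

Call:
servo_tool:
  targets: "-0.001 0 -0.003 1 2 16 0; -0.001 0 -0.003 1 2 16 0; -0.001 0 -0.003 1 1 16 0; -0.001 0 -0.003 1 1 16 0; -0.001 0 -0.003 1 1 16 0; -0.001 0 -0.003 1 1 16 0; 0 0 0 0 0 0 0; 0 0 0 0 0 0 0"

```text
time: 2.75
tool_pos: [0.5015, 0.0675, 0.1198]
tcp_rot: [-0.04, 2.653, 0.006]
wrist_force: [-0.2, -0.2, 0.2]
width: 0.002
```

```bash
python3 - <<'E'
from plan import *
from workcell import read_camera
where(P1)
c=read_camera("scene")
crop(c,215,85,150,120,5,"pics/s3.png")
plan(*target(P1,-.165,-.001,.088,.47),N=3)
E
```

```text
t 2.75 chute [-164.     1.6  119.8] zax [ 0.469  0.002 -0.883] x [-0.883 -0.027 -0.469] F [-0.2 -0.2  0.2] w 0.002
rows 3 dist 32.0 ang [0.001 0.018 0.008]
0.000 0.006 0.003 5.3 -0.8 9.2 0; 0.000 0.006 0.003 5.2 -0.8 9.3 0; 0.000 0.006 0.003 5.1 -0.9 9.3 0
```

View pics/s3.png

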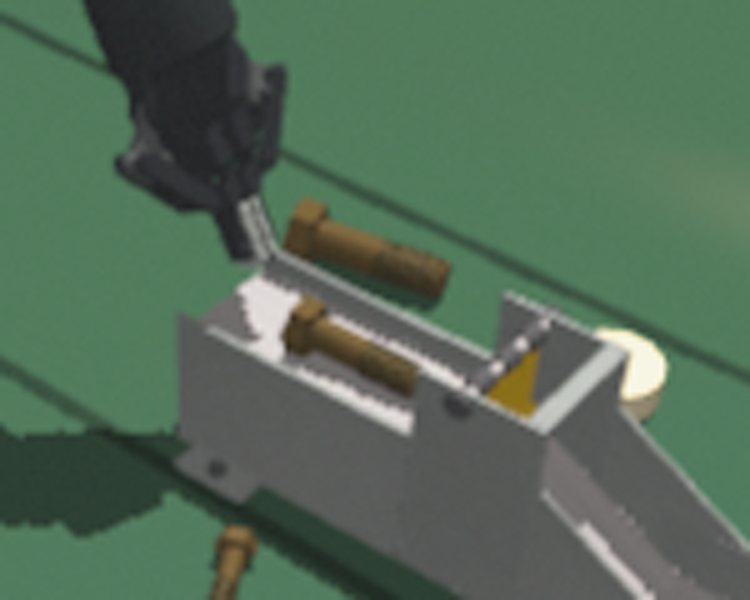

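The scene view shows the fingers leaning forward with tips at about (255,258), over the rear of the deck. The bolt is ahead at (350,345), with its nose at (415,375). I'll lower the fingers behind the head.

Call:
servo_tool:
  targets: "0 0.004 0.003 5 -1 9 0; 0 0.004 0.003 5 -1 9 0; 0 0.004 0.003 5 -1 9 0; 0 0 0 0 0 0 0; 0 0 0 0 0 0 0; 0 0 0 0 0 0 0"

```text
time: 3.3
tool_pos: [0.5022, 0.0644, 0.0901]
tcp_rot: [-0.026, 2.661, 0.01]
wrist_force: [0.3, 0.1, 0.1]
width: -0.001
```

```bash
python3 - <<'E'
from plan import *
from workcell import read_camera
where(P1)
s=bot.read_state(); c=read_camera("wrist"); pickle.dump((s,c),open("w4.pkl","wb"))
crop(c,150,50,230,200,3,"pics/w4.png")
plan(*target(P1,-.145,-.001,.088,.47),N=3)
E
```

```text
t 3.3 chute [-163.4   -1.6   90.1] zax [ 0.462  0.002 -0.887] x [-0.887 -0.017 -0.462] F [0.3 0.1 0.1] w -0.001
rows 3 dist 18.4 ang [ 0.002  0.011 -0.002]
0.001 0.004 -0.001 -5.0 0.2 3.5 0; 0.001 0.004 -0.001 -5.0 0.2 3.5 0; 0.001 0.004 -0.001 -5.1 0.2 3.5 0
```

View pics/w4.png

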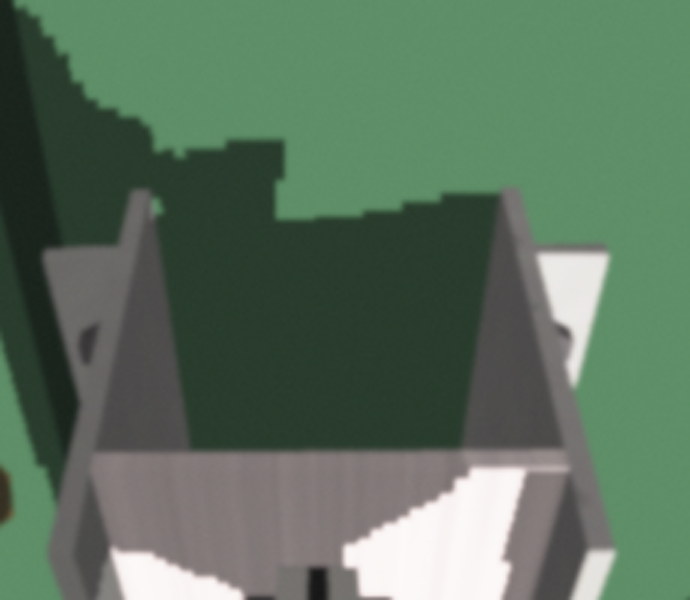

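Fingers are between the rails, 2 mm right of centre, a little clear of the deck. I'll start the push gently.

Call:
servo_tool:
  targets: "0 0.003 0 -5 0 3.5 0; 0 0.003 0 -5 0 3.5 0; 0 0.003 0 -5 0 3 0; 0 0 0 -5 0 2.6 0; 0 0 0 -5 0 2.6 0; 0 0 0 0 0 0 0"

```text
time: 3.85
tool_pos: [0.5361, 0.0652, 0.0897]
tcp_rot: [-0.027, 2.668, 0.01]
wrist_force: [0.4, -0.2, 0.8]
width: 0.004
```

```bash
python3 - <<'E'
from plan import *
from workcell import read_camera
where(P1)
c=read_camera("scene"); crop(c,215,85,150,120,5,"pics/s5.png")
plan(*target(P1,-.10,-.001,.088,.47),N=7)
E
```

```text
t 3.85 chute [-129.5   -1.4   89.7] zax [ 0.456  0.002 -0.89 ] x [-0.89  -0.017 -0.456] F [ 0.4 -0.2  0.8] w 0.004
rows 7 dist 30.0 ang [ 0.002  0.003 -0.002]
0.000 0.000 -0.000 -3.7 0.1 2.1 0; 0.000 0.000 -0.000 -3.7 0.1 2.1 0; 0.000 0.000 -0.000 -3.7 0.1 2.1 0; 0.000 0.000 -0.000 -3.7 0.1 2.1 0; 0.000 0.000 -0.000 -3.7 0.1 2.1 0; 0.000 0.000 -0.000 -3.7 0.1 2.1 0; 0.000 0.000 -0.000 -3.7 0.1 2.1 0
```

View pics/s5.png

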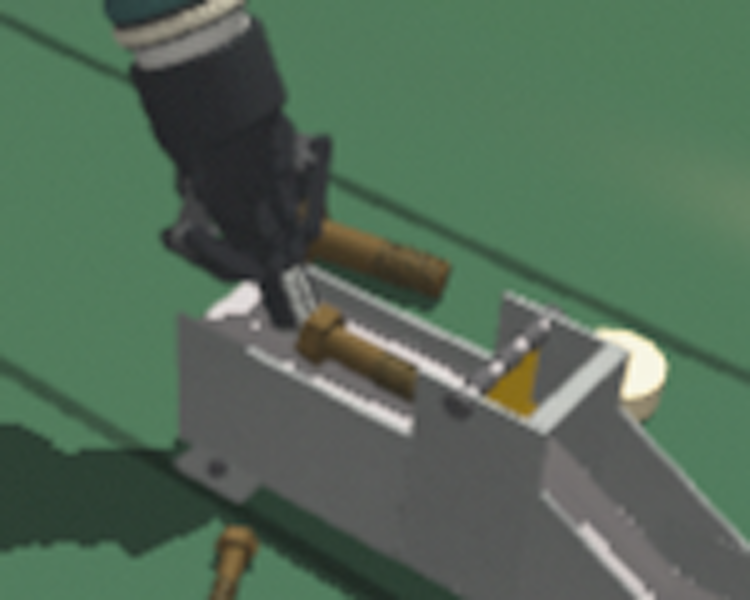

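The head has moved from about (300,325) to (318,330), and the finger is in contact behind it. Continuing.

Call:
servo_tool:
  targets: "0 0 0 -5 0 2.7 0; 0 0 0 -6 0 3.2 0; 0 0 0 -6 0 3.2 0; 0 0 0 -6 0 3.1 0; 0 0 0 -6 0 3.1 0; 0 0 0 -5 0 2.6 0; 0 0 0 -3 0 1.5 0; 0 0 0 0 0 0 0"

```text
time: 4.57
tool_pos: [0.5817, 0.0661, 0.0886]
tcp_rot: [-0.027, 2.669, 0.01]
wrist_force: [-0.4, 0.2, 0.7]
width: -0.001
```

```bash
python3 - <<'E'
from plan import *
from workcell import read_camera
where(P1)
c=read_camera("scene"); crop(c,215,85,150,120,5,"pics/s6.png")
where(P1)
E
```

```text
t 4.57 chute [-83.8  -1.5  88.6] zax [ 0.455  0.002 -0.89 ] x [-0.89  -0.017 -0.455] F [-0.4  0.2  0.7] w -0.001
t 4.62 chute [-84.2  -1.5  88.5] zax [ 0.455  0.002 -0.891] x [-0.89  -0.017 -0.455] F [-0.1  0.1 -0.5] w -0.002
```

View pics/s6.png

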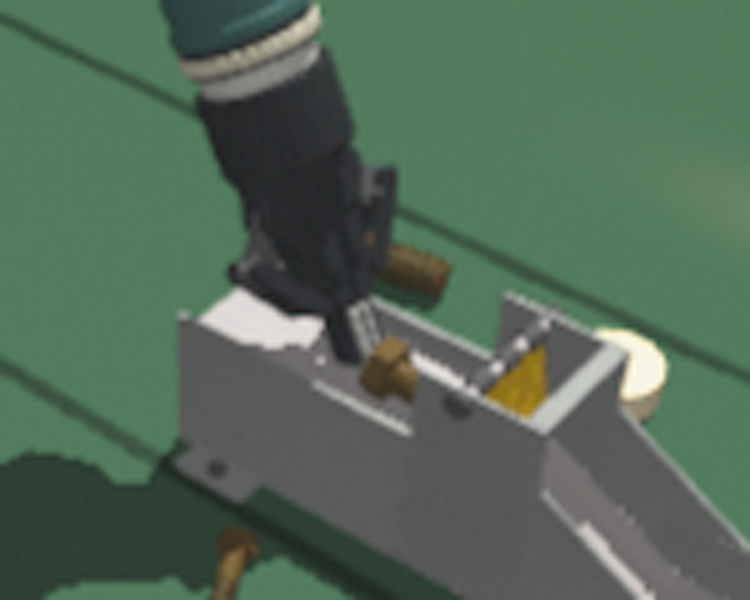

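The flap is starting to open at (520,385), and the head is at (388,370) with the fingers behind it. Next comes the tip-over phase.

Call:
servo_tool:
  targets: "0 0 0 -5 0 2.6 0; 0 0 0 -5 0 2.6 0; 0 0 0 -5 0 2.6 0; 0 0 0 -5 0 2.6 0; 0 0 0 -5 0 2.6 0; 0 0 0 -4 0 2.1 0; 0 0 0 -2 0 1 0; 0 0 0 0 0 0 0"

```text
time: 5.28
tool_pos: [0.6202, 0.0669, 0.0885]
tcp_rot: [-0.027, 2.668, 0.01]
wrist_force: [0.5, -1.2, 0.1]
width: -0.001
```

```bash
python3 - <<'E'
from plan import *
from workcell import read_camera
where(P1)
c=read_camera("scene"); crop(c,215,85,150,120,5,"pics/s7.png")
where(P1)
E
```

```text
t 5.28 chute [-45.3  -1.5  88.5] zax [ 0.456  0.002 -0.89 ] x [-0.89  -0.017 -0.456] F [ 0.5 -1.2  0.1] w -0.001
t 5.33 chute [-45.6  -1.5  88.4] zax [ 0.456  0.002 -0.89 ] x [-0.89  -0.017 -0.456] F [-0.2 -0.6 -0.7] w -0.001
```

View pics/s7.png

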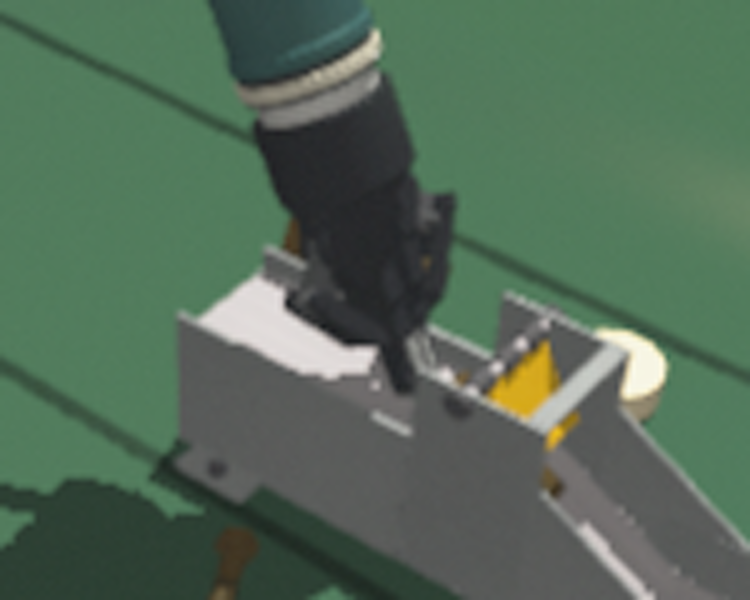

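The flap is well open at (525,385) and the nose shows below it at (552,482), so the bolt has tipped. I'll push the head over the sill, adding a little lean for clearance.

Call:
servo_tool:
  targets: "0 -0.02 0 -4 0 2.2 0; 0 -0.02 0 -4 0 2.2 0; 0 -0.02 0 -4 0 2.3 0; 0 -0.02 0 -4 0 2.3 0; 0 -0.02 0 -3 0 1.8 0; 0 0 0 -2 0 1.2 0; 0 0 0 0 0 0 0"

```text
time: 5.92
tool_pos: [0.6436, 0.0674, 0.0875]
tcp_rot: [-0.026, 2.567, 0.011]
wrist_force: [0.3, -0.7, -0.3]
width: 0.002
```

```bash
python3 - <<'E'
from plan import *
from workcell import read_camera
where(P1)
c=read_camera("scene"); crop(c,235,85,170,140,4.6,"pics/s8.png")
where(P1)
E
```

```text
t 5.92 chute [-22.   -1.5  87.5] zax [ 0.544  0.002 -0.839] x [-0.839 -0.016 -0.544] F [ 0.3 -0.7 -0.3] w 0.002
t 5.97 chute [-22.3  -1.5  87.2] zax [ 0.543  0.002 -0.84 ] x [-0.839 -0.016 -0.543] F [-0.3 -0.2 -0.8] w -0.005
```

View pics/s8.png

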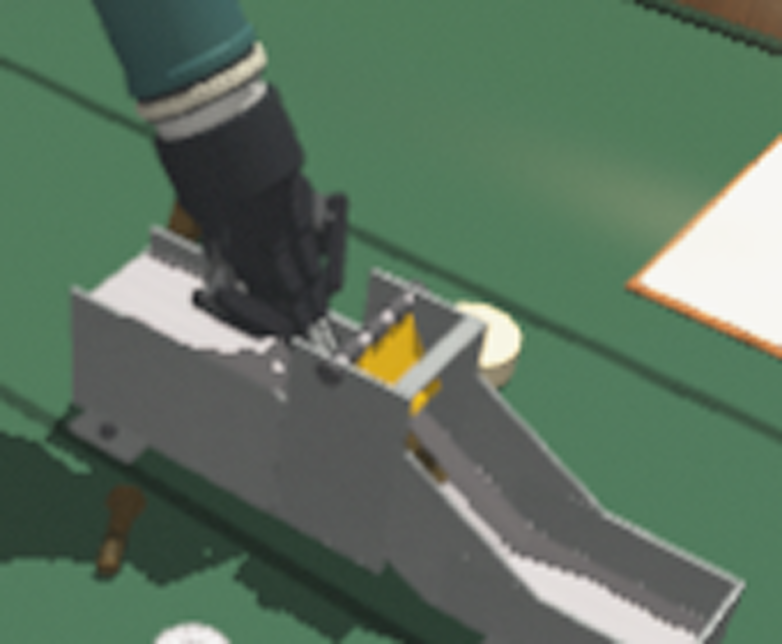

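The bolt's nose is on the slope at (430,460) with the flap held open. The finger front is at about -13, so I need roughly 13 mm more.

Call:
servo_tool:
  targets: "0 0 0 -3 0 1.8 0; 0 0 0 -3.5 0 2.1 0; 0 0 0 -3.5 0 2.1 0; 0 0 0 -2.5 0 1.5 0; 0 0 0 -1 0 0.6 0; 0 0 0 0 0 0 0"

```text
time: 6.47
tool_pos: [0.658, 0.0683, 0.0861]
tcp_rot: [-0.025, 2.574, 0.012]
wrist_force: [-0.7, 0.5, -0.2]
width: -0.003
```

```bash
python3 - <<'E'
from plan import *
from workcell import read_camera
where(P1)
c=read_camera("scene"); crop(c,235,85,170,140,4.6,"pics/s9.png")
where(P1)
E
```

```text
t 6.47 chute [-7.5 -0.9 86.1] zax [ 0.537  0.002 -0.843] x [-0.843 -0.015 -0.537] F [-0.7  0.5 -0.2] w -0.003
t 6.52 chute [-7.6 -0.9 86.1] zax [ 0.537  0.002 -0.843] x [-0.843 -0.015 -0.537] F [-2.1  1.8 -0.6] w -0.002
```

View pics/s9.png

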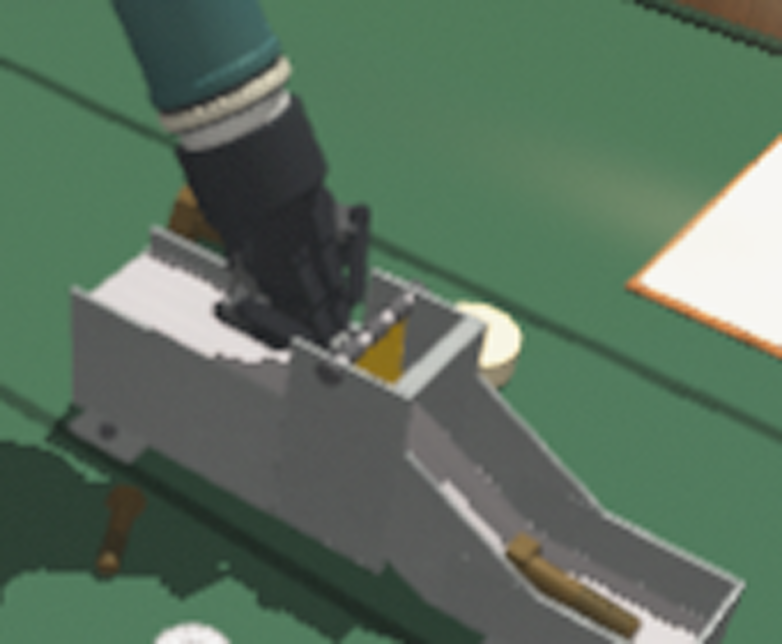

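The bolt has slid down, with its head at (523,548) and nose at (635,622), and it lies in the tray. The flap rests near shut. I'll draw the fingers back along the deck, then up.

Call:
servo_tool:
  targets: "0 0 0 4 0 -3 0; 0 0 0 8 0 -5.5 0; 0 0 0 12 0 -8 0; 0 0 0 14 0 -10 0; 0 0 0 14 0 -10 0; 0 0 0 14 0 -12 0; 0 0 0 14 0 -14 0; 0 0 0 10 0 -14 0"

```text
time: 7.18
tool_pos: [0.5382, 0.065, 0.1035]
tcp_rot: [-0.024, 2.569, 0.011]
wrist_force: [-0.1, 0.6, 0.4]
width: -0.001
```

```bash
python3 - <<'E'
from plan import *
where(P1)
plan(*target(P1,-.215,0,.235,.42))
E
```

```text
t 7.18 chute [-127.4   -1.7  103.5] zax [ 0.542  0.002 -0.84 ] x [-0.84  -0.015 -0.542] F [-0.1  0.6  0.4] w -0.001
rows 5 dist 158.0 ang [ 0.002  0.153 -0.003]
0.000 0.031 -0.001 0.5 0.4 -31.6 0; 0.000 0.031 -0.001 1.4 0.4 -31.6 0; 0.000 0.031 -0.001 2.4 0.4 -31.5 0; 0.000 0.031 -0.001 3.4 0.4 -31.4 0; 0.000 0.031 -0.001 4.3 0.4 -31.3 0
```

Call:
servo_tool:
  targets: "0 0.02 0 1 0 -25 0; 0 0.02 0 1 0 -30 0; 0 0.02 0 2 0 -30 0; 0 0.02 0 3 0 -30 0; 0 0.02 0 3 0 -20 0; 0 0 0 0 0 0 0; 0 0 0 0 0 0 0; 0 0 0 0 0 0 0"

```text
time: 7.85
tool_pos: [0.4492, 0.0618, 0.2188]
tcp_rot: [-0.025, 2.669, 0.01]
wrist_force: [0.4, 0.3, -0.2]
width: -0.001
```

```bash
python3 - <<'E'
from plan import *
from workcell import read_camera
where(P1)
c=read_camera("scene"); crop(c,235,85,170,140,4.6,"pics/sa.png")
t=read_camera("top"); crop(t,135,95,160,155,3.8,"pics/ta.png"); pickle.dump((c,t),open("ca.pkl","wb"))
o=pickle.load(open("c0.pkl","rb"))[1]["top"]["image"].astype(int)
dd=np.abs(t["image"].astype(int)-o).max(2)
for n,(u,v,w) in dict(puck=(149,184,14),washer=(260,178,12),foot=(387,238,30),lamphead=(443,158,30)).items():
    print(n,dd[v-w:v+w,u-w:u+w].max(),(dd[v-w:v+w,u-w:u+w]>40).sum())
for n,uv,z in [("head",(523,548),.027),("nose",(635,622),.022)]:
    pass
E
```

```text
t 7.85 chute [-216.4   -3.1  218.8] zax [ 0.455  0.002 -0.89 ] x [-0.89  -0.016 -0.455] F [ 0.4  0.3 -0.2] w -0.001
puck 10 0
washer 11 0
foot 12 0
lamphead 10 0
```

View pics/sa.png

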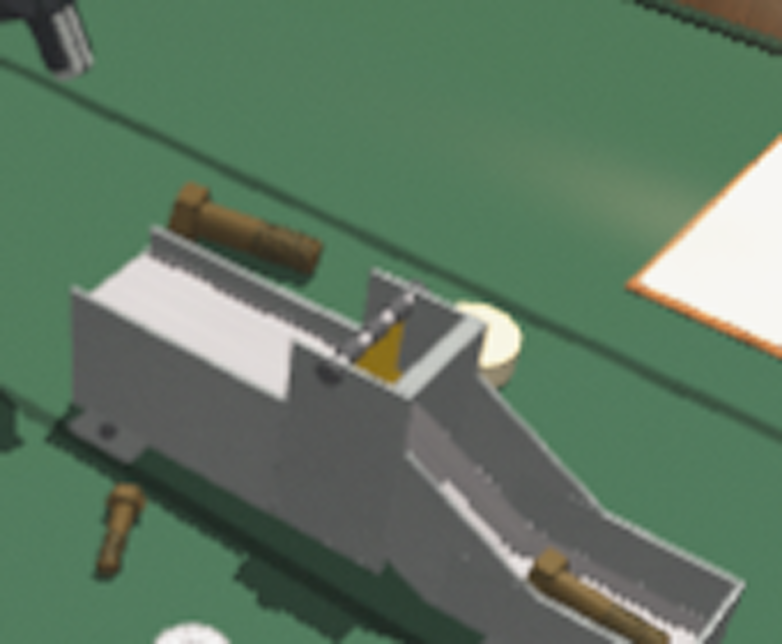

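View pics/ta.png

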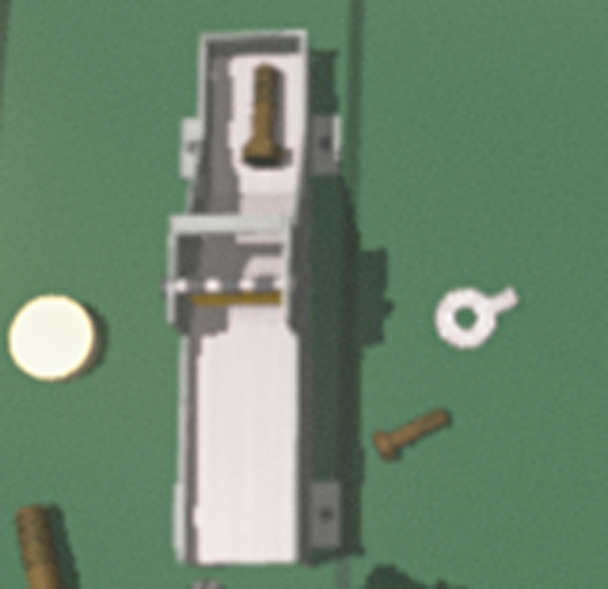

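Bolt in the tray at top (263,115), flap hanging as in the first picture, the other objects unchanged. I'll confirm the bolt's position and that it is at rest, then hand in.

```bash
python3 - <<'E'
from plan import *
from workcell import read_camera, finish_job
c,t=pickle.load(open("ca.pkl","rb")); c0=pickle.load(open("c0.pkl","rb"))[1]
print("mid",inv(P1,atz(t,np.array((263,113))/3.8+[135,95],.028))*1e3)
c2=read_camera("scene"); t2=read_camera("top")
d=lambda a,b,u,v,w,h:(np.abs(a["image"].astype(int)-b["image"]).max(2)[v:v+h,u:u+w]).max()
print("bolt still scene",d(c,c2,340,195,55,45),"top",d(t,t2,185,100,35,45))
print("flap vs start: scene",d(c0["scene"],c2,310,150,18,20),"top",d(c0["top"],t2,184,165,26,14))
if d(t,t2,185,100,35,45)<40 and d(c,c2,340,195,55,45)<40: print(finish_job())
E
```

```text
mid [[168.72101203  -4.41816579  28.        ]]
bolt still scene 3 top 8
flap vs start: scene 4 top 10
the job is handed in; nothing more can be done
None
```

I pushed the bolt on the deck nose first through the flap with closed fingers leaning forward. It tipped over the sill and slid into the catch tray. I then drew the fingers back and up, and handed the job in at about 8 s of the 35 s allowed.

Last checks:
- **Bolt:** its middle is at about x = 169 mm, y = -4 mm in the chute frame. It looked unchanged between two successive pictures, so it is at rest.
- **Flap:** it looks the same as in the starting pictures, so it hangs shut.
- **Lamp, puck and washer:** the top view shows no change from the start.
- **Robot:** the fingers are clear of everything and the wrist force is near zero.

One disagreement: separate fits to the top and scene pictures put the chute about 6 mm apart along x. A closer wrist view sided with the top camera, and I used a combined fit of all three.

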